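Pack up the stamping kit and snap the ink pot shut

TASK

Pack up the stamping kit: first stand the red-handled rubber stamp, rubber side down, in the empty compartment of the open drawer and let go of it. Then put the green snap cap on the open ink pot in the same drawer and press it straight down until it clicks, and keep pressing firmly (about 10 N) after the click so that the cap squeezes the orange sealing ring; finish while still holding the cap pressed down like that. Leave the other things on the table where they are.

Things in the scene. Friction and masses are not known exactly. Their poses are not given: they have to be found in the camera images.
- cap: Loose green round snap cap with a white disc on top, 40 mm across, 32 mm tall, 30 g, standing mouth down on the table. Origin: centre of its mouth (underside); z up through its closed top. Hollow, bore 34 mm, 27 mm deep, with an inner lip at the mouth: 28 mm hole, 3 mm tall.
- pot (a point): Black ink pot with a paper label and a bare white neck, fixed in the left compartment (robot's view) of the open drawer. Origin: centre of its underside, on the drawer floor 18 mm above the table; z up, x away from the drawer's front. 54 mm across; shoulder 30 mm, neck top 56 mm above the origin. Nothing beside it rises above 74 mm over the table within 60 mm of its axis.
- neck_top (a point): Centre of the top of the pot's neck, 56 mm above its origin. Neck 18 mm across here, 24 mm below. Four sprung steel catches stand 4 mm out of it. A cap pressed straight down meets them with its mouth 9 mm below this point; resistance peaks at about 8 N, then drops (the click), and the mouth meets the sealing ring 21 mm below. Pressed 2 mm on, the mouth is 23 mm below, the cap's top 9 mm above.
- seal (a joint): Orange sprung sealing ring, 44 mm across, round the neck on the pot's shoulder. Value: how far it is squeezed down, 0 (free, its top 35 mm above the pot's origin) to 0.003 m (bottomed); about 4 N per mm. Springs back when the push ends.
- stamp: Loose rubber stamp with a pale wooden block 60 x 36 mm (along its x and y), 20 mm tall, black rubber underneath, and a round red handle on top: 16 mm across at 20 to 28 mm height, widening to 26 mm from 36 to 57 mm height, top at 60 mm. 60 to 130 g. Origin: centre of its underside; z up. Stands upright on the table.
- stamp_bay (a point): Centre of the floor of the empty stamp compartment: front right in the open drawer (robot's view), right of the ink pot; 18 mm above the table. x away from the drawer's front (into the cabinet), y left, z up. Inside 100 mm along x, 90 mm along y; outer walls rise 34 mm above this floor, partitions 28 mm, the drawer's front panel (beyond -x) 56 mm.
- drawer (a joint): Shallow plywood drawer of the low wooden counter-top cabinet (240 x 280 mm, 110 mm tall), with a brass knob. Value: how far it is open in m (0 closed, 0.19 fully); stays where it is (6 N friction). It opens towards the robot and is already open far enough to work in.
- tape_roll: Bystander: yellow tape roll lying flat, 52 mm across, 18 mm tall. Origin under its centre.
- eraser: Bystander: white eraser 45 x 22 x 13 mm on the table near the cap and stamp. Origin under its centre.
- sharpener: Bystander: small aluminium pencil sharpener 28 x 18 x 14 mm. Origin under its centre.
- tape_blue: Bystander: blue tape roll lying flat, 48 mm across, 14 mm tall. Origin under its centre.
- notebooks: Bystander: pile of three red notebooks 150 x 210 x 54 mm. Origin under its centre.
- stapler: Bystander: blue and black stapler 130 x 32 x 46 mm. Origin under its centre.
There are look-alikes about, which are no part of the job. What is meant by the stamp is not pink or yellow, and is the smaller of those in its own colour.

How it is judged:
On the way:
1. the stamp stands let go in the empty compartment while the cap is still off the pot (x of stamp in the frame of stamp_bay between -0.035 and 0.035 m and y of stamp in the frame of stamp_bay between -0.03 and 0.03 m and z of stamp in the frame of stamp_bay between -0.004 and 0.006 m and angle between stamp's own z axis and vertical below 0.15 rad and contact force between each of the arm, the fingers and stamp below 0.1 N and linear speed of stamp below 0.03 m/s and distance between cap and pot above 0.065 m), for 0.2 s.
At the end, for the whole second after the job is handed in: Robot still pressing the cap (over 2 N): within 4 mm of the pot's axis, upright to 0.1 rad, mouth under 34.5 mm above the pot's origin, ring squeezed over 1.2 mm (5 N); stamp upright, released, still, on its bay's floor (6 mm), within 35 mm (x) and 30 mm (y) of the centre (x of stamp in the frame of stamp_bay between -0.035 and 0.035 m and y of stamp in the frame of stamp_bay between -0.03 and 0.03 m and z of stamp in the frame of stamp_bay between -0.004 and 0.006 m and angle between stamp's own z axis and vertical below 0.15 rad and contact force between each of the arm, the fingers and stamp below 0.1 N and linear speed of stamp below 0.03 m/s and horizontal distance between cap and pot below 0.004 m and z of cap in the frame of pot between 0.028 and 0.0345 m and angle between cap's own z axis and vertical below 0.1 rad and value of joint seal above 0.0012 m and contact force between any of the fingers, the arm and cap above 2 N); the arm keeps its last pose, push and grip.
It fails at once if a bystander was shoved more than 30 mm away (distance of any of tape_roll, eraser, sharpener, tape_blue, notebooks, stapler from where it was at the start of the episode above 0.03 m).
It also fails if it takes over 67 s, if anything falls off the work surface, if the arm or the gripper's body presses on something with over 40 N, if the wrist force passes 120 N, or if a joint passes its speed limit or range.

ROBOT

A 7-joint arm with a two-finger parallel gripper is mounted at the origin on the work surface. World frame = base frame: x ahead of the robot, y to its left, z up, the work surface at z = 0. Lengths are in m, angles in rad, forces in N, time in s.
With the tool pointing down it reaches from about 0.425 to 0.925 m from the base axis. Payload 6.8 kg.
Tool frame: the origin (TCP) lies at the very end of the fingers, on their centre line; the grasp point (between the pads) lies r.pinch_z behind it (r.pinch_z is the distance from the TCP to the grasp point, in m); z points along the fingers, y is the line along which they close (so a half turn about z gives the same grasp; the last joint's range is limited). The gripper opens to 85 mm and grips with 20 to 120 N. Pads are 22 mm wide; open, the fingers measure 114 mm over their backs; the gripper's body (76 mm by 85 mm) begins 54 mm behind the grasp point. The pads swing forward as they close: fully open they stand 13 mm farther back than shut.
Start: joints at [1.159, 0.477, 0.022, 1.555, -0.011, 1.109, -0.083], TCP at [0.202, -0.644, 0.231] pointing down, gripper open.
Joint ranges: [-2.96, 2.96], [-0.34, 2.1], [-1.41, 1.46], [0.24, 2.44], [-1.37, 4.51], [0.17, 1.92], [-2.96, 2.96]. Speed limits (rad/s): [2.39, 2.39, 3.14, 3.14, 3.14, 3.14, 3.14].

INTERFACE

Orientations are given as a rotation vector (axis times angle).
In Python, from bench import status, grab_frame, camera_model, r gives the robot as it stands. The module is installed in compiled form; this text tells all that it offers.
- The arm moves only by the shell command python3 -m creep 'ROWS' [FORCE]. ROWS is text: rows parted by semicolons, each of 7 numbers parted by spaces: the turn, a rotation vector about the tool's x, y, z in rad, then the shift along the tool's x, y, z in mm, then the opening, from -1 (shut) to 1 (fully open). In form: rx ry rz tx ty tz fingers; .... A call has 1 to 10 rows; each row is the pose to reach, as a shift and turn from the pose commanded when the call began, along the tool's axes at that moment; what a row does not reach only later rows make up. A row lasts 1/8 s, in which the tool goes at most 62.5 mm and 10.7 degrees, less where a joint would pass 70% of its speed; a pose out of reach is approached as far as the arm can. A call with a gripper value outside its range is refused whole. The fingers move at their own pace and stop on an object; FORCE is the grip in N (left out, the last holds). Time passes only in rows, so rows that repeat a pose let the fingers close. It gives the time, the measured TCP pose, the force, the opening and the grip force at its end, in the units of the state.
- status.get_obs(): the state, without advancing time (a new reading comes with each control period).
- grab_frame(name): name is "scene" or "top" or "wrist"; returns (picture, depth): 400x640x3 uint8, red, green, blue; 400x640 float32, m along the optical axis (not along the pixel's ray), 0 where there is no reading.
- camera_model(name): a dict with "K" (3x3 intrinsics, pixels), "rvec" (rotation vector, rad) and "tvec" (3), from world to camera coordinates, as OpenCV has them. Camera axes: x right, y down, z forward; pixel columns grow to the right and rows downward; lengths in m; the calibration is good to about 2 mm. A picture is of the moment at which its call begins: read the wrist's pose just before it. camera_model takes no time and is no camera call; for the wrist camera it gives the pose at the moment of the call.
- r.hand_in(): hands the job in; it is judged then, once.
The state is a dict: "clock": time; "joints": joint angles; "qvel": joint speeds; "tau": joint torques, N m; "tcp_pos": TCP position; "orientation": TCP orientation; "contact_force": force on the tool from outside, world axes, zero at the start; "moment": the same for the moment, N m; "grip_width": finger opening in m; "gripper_force": force on a finger pad.
Only numpy, scipy, OpenCV 4.12 (cv2) and the standard library are available. Lean on these libraries where they do the work, as an engineer would, in place of code of your own. Each camera call takes 0.05 s, during which the arm holds its last target. There are 200 camera calls.

## Working session

There is one attempt and no reset: what is moved stays moved. The work goes in short steps, Python scripts to look and compute and a shell command to move; the robot and the scene stay as the last step left them, time stands still between calls to the robot, and variables do not carry over. Pictures are saved under pics/ and viewed, at most 10 in all, crops included, and the job is handed in when it is done.

```bash
mkdir -p pics && cat > h.py <<'E'
import numpy as np, cv2
from bench import status, grab_frame, camera_model, r
from scipy.spatial.transform import Rotation as R
def snap(name, fn=None):
    m=camera_model(name); im,d=grab_frame(name)
    if fn: cv2.imwrite('pics/'+fn,im[:,:,::-1])
    K=np.array(m['K']);Rm=R.from_rotvec(np.ravel(m['rvec'])).as_matrix();t=np.ravel(m['tvec'])
    v,u=np.mgrid[0:400,0:640]
    c=np.stack([(u-K[0,2])/K[0,0]*d,(v-K[1,2])/K[1,1]*d,d],-1)
    P=(c-t)@Rm; P[d<=0]=np.nan
    return im,d,P
def obs():
    o=status.get_obs(); return o
def totool(target):
    "mm shift in tool axes from current tcp to world target"
    o=obs(); return R.from_rotvec(o['orientation']).inv().apply(np.array(target)-o['tcp_pos'])*1000
E
python3 - <<'E'
from h import *
o=obs();print({k:np.round(v,3) for k,v in o.items()},r.pinch_z)
print(R.from_rotvec(o['orientation']).as_matrix().round(3))
snap('top','top1.png');snap('scene','scene1.png')
E
```

```text
{'clock': np.float64(0.0), 'joints': array([ 1.159,  0.478,  0.022,  1.556, -0.012,  1.109, -0.083]), 'qvel': array([ 0.   , -0.001, -0.   ,  0.001, -0.001,  0.   , -0.   ]), 'tau': array([ 0.0000e+00, -5.9645e+01,  1.6080e+00, -2.8120e+01,  1.2000e-02,
        9.0000e-03,  0.0000e+00]), 'tcp_pos': array([ 0.202, -0.643,  0.23 ]), 'orientation': array([-3.104e+00, -4.750e-01,  1.000e-03]), 'contact_force': array([-0.59 , -0.328, -0.364]), 'moment': array([-0.029, -0.007, -0.01 ]), 'gripper_force': np.float64(0.0), 'grip_width': np.float64(0.085)} 0.0187
[[ 0.954  0.299 -0.001]
 [ 0.299 -0.954  0.002]
 [-0.    -0.002 -1.   ]]
```

View pics/top1.png

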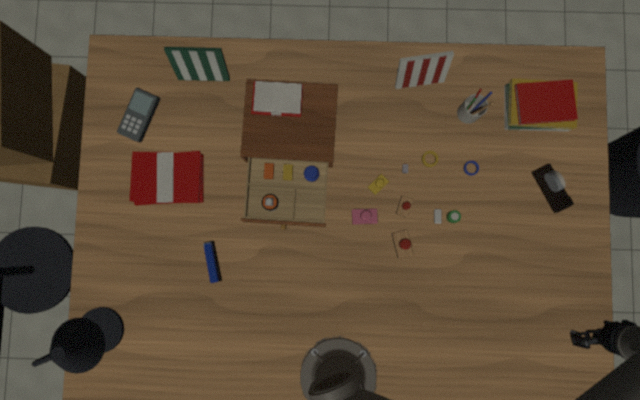

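View pics/scene1.png

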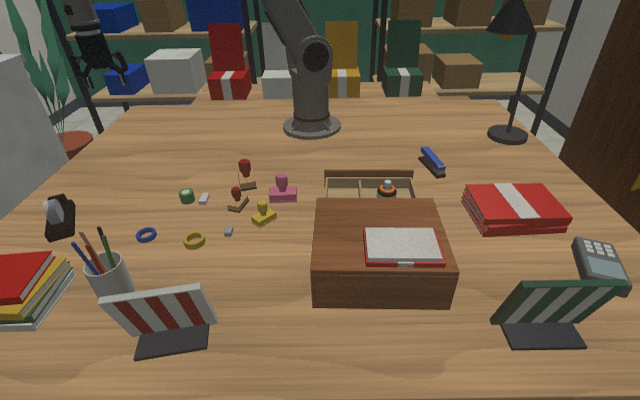

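The top view shows two red stamps: the smaller at about (405,205) and a larger one at (404,243). The green cap is at (454,216), the pot at (270,202) and the empty bay at about (310,205), with the eraser at (437,216) beside the cap. The scene view agrees. Next I'll measure these in 3D.

```bash
python3 - <<'E'
from h import *
im,d,P=snap('top')
def blob(n,u0,u1,v0,v1,zmin,zmax):
    Q=P[v0:v1,u0:u1].reshape(-1,3);C=im[v0:v1,u0:u1].reshape(-1,3)
    k=(Q[:,2]>zmin)&(Q[:,2]<zmax);Q=Q[k]
    if len(Q)<3: print(n,len(Q));return
    print(n,len(Q),'mid',((Q.min(0)+Q.max(0))/2).round(4),'size',np.ptp(Q,axis=0).round(4),'med',np.median(Q,0).round(4),'rect',[np.round(x,3) for x in cv2.minAreaRect(Q[:,:2].astype(np.float32)*1000)])
blob('stamp small top',390,418,190,222,.045,.09)
blob('stamp small block',390,418,190,222,.010,.026)
blob('stamp big top',385,420,225,262,.04,.12)
blob('stamp big block',385,420,225,262,.010,.030)
blob('cap',445,464,206,226,.02,.05)
blob('eraser',430,444,206,226,.006,.03)
blob('pink',345,382,203,228,.008,.1)
blob('pot',255,285,188,215,.056,.1)
blob('potneck',255,285,188,215,.064,.1)
blob('baywalls',290,332,155,232,.035,.1)
blob('bayfloor',296,326,192,217,.01,.026)
blob('sharp',398,410,160,176,.006,.03)
print(P[205,235:335:2].round(3)[:,1:].tolist())
print(P[150:236:2,312].round(3)[:,[0,2]].tolist())
E
```

```text
stamp small top 59 mid [ 0.532  -0.1966  0.0574] size [0.0231 0.0256 0.0165] med [ 0.5325 -0.1957  0.0586] rect [array([ 531.822, -196.472]), array([22.075, 25.604]), np.float64(6.597)]
stamp small block 152 mid [ 0.5308 -0.1958  0.0178] size [0.0633 0.0506 0.0149] med [ 0.5243 -0.193   0.0192] rect [array([ 530.275, -202.153]), array([48.53, 60.19]), np.float64(72.724)]
stamp big top 113 mid [ 0.414  -0.1905  0.0657] size [0.0303 0.0321 0.0429] med [ 0.414  -0.188   0.0785] rect [array([ 414.134, -190.476]), array([30.139, 31.785]), np.float64(1.831)]
stamp big block 268 mid [ 0.4144 -0.1827  0.0201] size [0.0875 0.0793 0.0198] med [ 0.4106 -0.1846  0.0251] rect [array([ 410.537, -176.549]), array([80.24 , 79.433]), np.float64(14.649)]
cap 135 mid [ 0.5027 -0.3497  0.0301] size [0.0375 0.0391 0.0178] med [ 0.5029 -0.3492  0.0324] rect [array([ 503.998, -349.282]), array([37.949, 37.914]), np.float64(35.59)]
eraser 98 mid [ 0.5081 -0.3013  0.0142] size [0.0509 0.0412 0.0162] med [ 0.5048 -0.3019  0.0119] rect [array([ 508.762, -302.152]), array([51.861, 39.979]), np.float64(3.254)]
p
[... 1808 characters left out ...]
, [0.026, -0.002]]
[[0.683, 0.113], [0.677, 0.113], [0.671, 0.111], [0.664, 0.117], [0.66, 0.108], [0.653, 0.11], [0.663, 0.017], [0.657, 0.014], [0.642, 0.07], [0.635, 0.073], [0.629, 0.071], [0.624, 0.066], [0.617, 0.07], [0.611, 0.068], [0.607, 0.052], [0.602, 0.039], [0.599, 0.015], [0.592, 0.019], [0.582, 0.049], [0.577, 0.039], [0.573, 0.016], [0.567, 0.021], [0.561, 0.018], [0.554, 0.017], [0.548, 0.017], [0.542, 0.014], [0.535, 0.02], [0.529, 0.018], [0.522, 0.025], [0.516, 0.019], [0.51, 0.02], [0.504, 0.018], [0.498, 0.012], [0.491, 0.017], [0.485, 0.015], [0.477, 0.055], [0.47, 0.074], [0.464, 0.075], [0.46, -0.001], [0.454, -0.001], [0.448, -0.001], [0.441, -0.0], [0.435, 0.001]]
```

The points check out: stamp (0.532,-0.197) with its top at about 0.06, cap (0.503,-0.349), pot (0.531,0.225), bay centre about (0.528,0.105). I'll go above the stamp and turn the tool square to the world.

```bash
python3 - <<'E'
from h import *
print(totool([.532,-.1965,.16]).round(1))
E
```

```text
[ 448.9 -327.8   70.9]
```

```bash
python3 -m creep '0 0 0.1 50 -37 0 1; 0 0 0.2 100 -74 0 1; 0 0 0.304 150 -111 0 1; 0 0 0.304 200 -148 0 1; 0 0 0.304 250 -184 0 1; 0 0 0.304 300 -220 0 1; 0 0 0.304 350 -256 20 1; 0 0 0.304 400 -292 40 1; 0 0 0.304 449 -328 60 1; 0 0 0.304 449 -328 71 1' 60 && python3 -m creep '0 0 0 0 0 0 1; 0 0 0 0 0 0 1' && python3 - <<'E'
from h import *
o=obs();print(o['tcp_pos'],R.from_rotvec(o['orientation']).as_matrix().round(3))
im,d,P=snap('wrist','w1.png')
hsv=cv2.cvtColor(im,cv2.COLOR_RGB2HSV)
red=((hsv[...,0]<8)|(hsv[...,0]>172))&(hsv[...,1]>150)&(P[...,2]>.048)&(P[...,2]<.07)
Q=P[red];print(len(Q),Q.min(0),Q.max(0),np.median(Q,0))
E
```

```text
clock: 1.4
tcp_pos: [0.5346, -0.1911, 0.1593]
orientation: [-3.139, -0.013, -0.001]
contact_force: [0.1, -0.5, 0.2]
grip_width: 0.0856
gripper_force: 0.0
clock: 1.65
tcp_pos: [0.5315, -0.1988, 0.1607]
orientation: [3.141, -0.005, -0.0]
contact_force: [1.0, 0.0, -0.9]
grip_width: 0.0854
gripper_force: 0.0
[ 0.53149613 -0.19879209  0.16069411] [[ 1.    -0.003 -0.   ]
 [-0.003 -1.    -0.001]
 [-0.     0.001 -1.   ]]
1503 [ 0.41866519 -0.20663103  0.04802136] [ 0.54350882 -0.17402716  0.06997186] [ 0.52575105 -0.19387377  0.05987834]
```

View pics/w1.png

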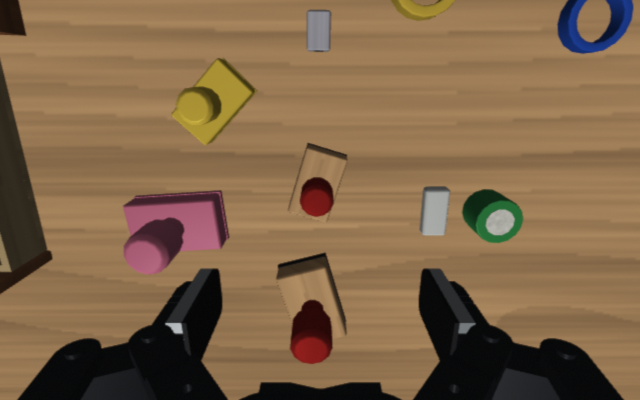

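The wrist view shows the small red stamp at (317,197), its block running nearly along world x, with the larger one at (312,340). The eraser is at (434,212) and the cap at (493,216). I'll refine the stamp and cap positions from this view.

```bash
python3 - <<'E'
from h import *
im,d,P=snap('wrist')
def m(n,u0,u1,v0,v1,a,b):
    Q=P[v0:v1,u0:u1].reshape(-1,3);Q=Q[(Q[:,2]>a)&(Q[:,2]<b)]
    lo,hi=np.percentile(Q,1,axis=0),np.percentile(Q,99,axis=0);c,rad=cv2.minEnclosingCircle(Q[:,:2].astype(np.float32))
    print(n,len(Q),((lo+hi)/2).round(4),(hi-lo).round(4),np.round(c,4),round(rad,4))
m('stamp',295,340,170,225,.055,.066)
m('stampblock',280,355,140,230,.017,.0225)
m('cap',460,525,185,245,.029,.036)
print(totool([.532,-.1965,.026]).round(1))
E
```

```text
stamp 877 [ 0.531  -0.1955  0.0587] [0.0236 0.0239 0.0057] [ 0.5304 -0.1952] 0.0131
stampblock 1764 [ 0.5313 -0.1955  0.0199] [0.0619 0.0461 0.0037] [ 0.531  -0.1953] 0.0339
cap 1637 [ 0.5028 -0.3483  0.0316] [0.037  0.0371 0.0041] [ 0.5023 -0.3484] 0.0204
[ 1.000e-01 -2.400e+00  1.351e+02]
```

```bash
python3 -m creep '0 0 0 -1 -3 40 1; 0 0 0 -1 -3 80 1; 0 0 0 -1 -3 110 1; 0 0 0 -1 -3 125 1; 0 0 0 -1 -3 135 1; 0 0 0 -1 -3 135 1' 50 && python3 -m creep '0 0 0 0 0 0 -0.6; 0 0 0 0 0 0 -0.8; 0 0 0 0 0 0 -0.8; 0 0 0 0 0 0 -0.8; 0 0 0 0 0 0 -0.8;0 0 0 0 0 0 -0.8' 50
```

```text
clock: 2.5
tcp_pos: [0.5314, -0.1941, 0.0255]
orientation: [3.141, -0.001, 0.0]
contact_force: [0.5, 0.2, 0.5]
grip_width: 0.0853
gripper_force: 0.0
clock: 3.25
tcp_pos: [0.5315, -0.1939, 0.0257]
orientation: [3.141, -0.0, 0.001]
contact_force: [-1.6, 1.2, 6.3]
grip_width: 0.0246
gripper_force: 48.9
```

```bash
python3 -m creep '0 0 0 0 0 -30 -0.8; 0 0 0 0 0 -80 -0.8; 0 0 0 0 0 -130 -0.8; 0 0 0 -1 -40 -140 -0.8; 0 0 0 -2 -95 -140 -0.8; 0 0 0 -3 -150 -140 -0.8; 0 0 0 -3 -205 -140 -0.8; 0 0 0 -3 -260 -140 -0.8; 0 0 0 -3 -299 -140 -0.8; 0 0 0 -3 -299 -140 -0.8' && python3 - <<'E'
from h import *
im,d,P=snap('wrist','w2.png');print(obs()['tcp_pos'],obs()['grip_width'],obs()['gripper_force'])
E
```

```text
clock: 4.5
tcp_pos: [0.5276, 0.1094, 0.1651]
orientation: [-3.14, -0.01, 0.001]
contact_force: [1.2, -0.9, -1.6]
grip_width: 0.0246
gripper_force: 49.4
[0.52781461 0.10661989 0.16492593] 0.024730404727316812 49.411829658492934
```

View pics/w2.png

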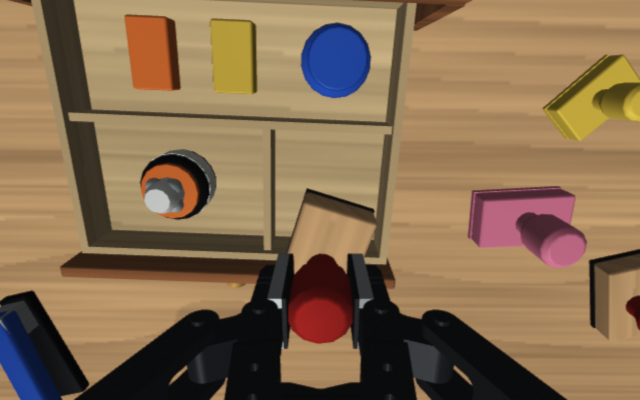

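The stamp is held at (320,300) with the bay right beneath it, walls clear on both sides. The pot's neck shows at (158,200). I'll lower it now.

```bash
python3 -m creep '0 0 0 0 0 30 -0.8; 0 0 0 0 1 60 -0.8; 0 0 0 0 1 85 -0.8; 0 0 0 0 1 100 -0.8; 0 0 0 0 1 110 -0.8; 0 0 0 0 1 116 -0.8; 0 0 0 0 1 119 -0.8; 0 0 0 0 1 119 -0.8'
```

```text
clock: 5.55
tcp_pos: [0.5286, 0.1043, 0.0466]
orientation: [-3.142, 0.0, -0.001]
contact_force: [0.0, -0.1, -0.8]
grip_width: 0.024
gripper_force: 49.4
```

```bash
python3 -m creep '0 0 0 0 0 2 -0.8; 0 0 0 0 0 2.5 -0.8; 0 0 0 0 0 2.5 -0.8' && python3 -m creep '0 0 0 0 0 0 -0.3; 0 0 0 0 0 0 -0.1; 0 0 0 0 0 0 -0.1; 0 0 0 0 0 0 -0.1; 0 0 0 0 0 -20 -0.1; 0 0 0 0 0 -60 -0.1; 0 0 0 0 0 -120 -0.1; 0 0 0 0 0 -140 -0.1; 0 0 0 0 0 -140 -0.1' && python3 - <<'E'
from h import *
im,d,P=snap('wrist','w3.png')
im,d,P=snap('top')
def m(n,u0,u1,v0,v1,a,b):
    Q=P[v0:v1,u0:u1].reshape(-1,3);Q=Q[(Q[:,2]>a)&(Q[:,2]<b)]
    print(n,len(Q),((Q.max(0)+Q.min(0))/2).round(4),np.ptp(Q,axis=0).round(4))
m('stamp',296,326,192,217,.07,.09)
E
```

```text
clock: 5.92
tcp_pos: [0.5284, 0.1042, 0.0439]
orientation: [-3.142, 0.0, -0.0]
contact_force: [0.6, 1.3, -0.6]
grip_width: 0.0244
gripper_force: 49.4
clock: 7.05
tcp_pos: [0.5295, 0.1045, 0.1856]
orientation: [-3.141, 0.001, -0.006]
contact_force: [-1.1, -0.7, -0.8]
grip_width: 0.0388
gripper_force: 0.0Traceback (most recent call last):
  File "<stdin>", line 7, in <module>
  File "<stdin>", line 6, in m
    return umr_maximum(a, axis, None, out, keepdims, initial, where)
ValueError: zero-size array to reduction operation maximum which has no identity
```

View pics/w3.png

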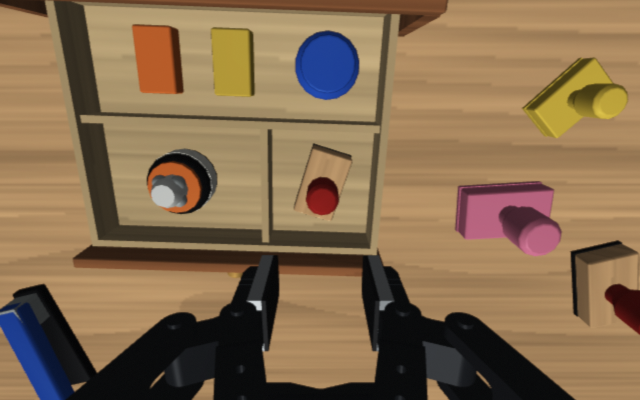

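The stamp stands released in the bay at (322,195), roughly centred. The pot is at (175,190). I'll measure both from this view, then go for the cap.

```bash
python3 - <<'E'
from h import *
im,d,P=snap('wrist')
def m(n,u0,u1,v0,v1,a,b):
    Q=P[v0:v1,u0:u1].reshape(-1,3);Q=Q[(Q[:,2]>a)&(Q[:,2]<b)]
    lo,hi=np.percentile(Q,1,axis=0),np.percentile(Q,99,axis=0);c,rad=cv2.minEnclosingCircle(Q[:,:2].astype(np.float32))
    print(n,len(Q),((lo+hi)/2).round(4),(hi-lo).round(4),np.round(c,4),round(rad,4))
m('stamp',300,345,170,220,.073,.084)
m('stampblock',290,360,140,225,.035,.041)
m('necktop',140,225,140,220,.0715,.080)
m('seal',140,225,140,220,.051,.056)
m('shoulder',140,225,140,220,.045,.050)
for v in (140,170): print([(u,*P[v,u].round(3)) for u in list(range(255,290,3))+list(range(355,385,3))])
print([(v,*P[v,260].round(3)) for v in range(225,275,3)])
print(totool([.5028,-.3485,.185]).round(1), obs()['joints'].round(2))
E
```

```text
stamp 859 [0.5278 0.1038 0.0768] [0.0237 0.0238 0.0057] [0.5275 0.1038] 0.013
stampblock 1744 [0.5279 0.1039 0.0378] [0.062  0.0464 0.004 ] [0.5273 0.1039] 0.034
necktop 535 [0.5308 0.2258 0.0738] [0.0186 0.0184 0.0043] [0.5307 0.226 ] 0.0107
seal 1090 [0.5304 0.2262 0.0531] [0.0416 0.0418 0.0036] [0.5302 0.2263] 0.0223
shoulder 634 [0.5304 0.2258 0.0473] [0.0502 0.0487 0.0045] [0.5306 0.2261] 0.0262
[(255, np.float64(0.562), np.float64(0.162), np.float64(0.019)), (258, np.float64(0.562), np.float64(0.16), np.float64(0.02)), (261, np.float64(0.566), np.float64(0.152), np.float64(0.047)), (264, np.float64(0.566), np.float64(0.15), np.float64(0.046)), (267, np.float64(0.566), np.float64(0.148), np.float64(0.042)), (270, np.float64(0.563), np.float64(0.148), np.float64(0.024)), (273, np.float64(0.562), np.float64(0.146), np.float64(0.02)), (276, np.float64(0.561), np.float64(0.144), np.float64(0.018)), (279, np.float64(0.562), np.float64(0.141), np.float64(0.018)), (282, np.float64(0.562), np.float64(0.139), np.float64(0.019)), (285, np.float64(0.562), np.float64(0.136), np.float64(0.02
[... 2555 characters left out ...]
), (246, np.float64(0.475), np.float64(0.157), np.float64(0.053)), (249, np.float64(0.472), np.float64(0.158), np.float64(0.051)), (252, np.float64(0.472), np.float64(0.157), np.float64(0.057)), (255, np.float64(0.471), np.float64(0.156), np.float64(0.062)), (258, np.float64(0.471), np.float64(0.155), np.float64(0.067)), (261, np.float64(0.539), np.float64(0.131), np.float64(0.194)), (264, np.float64(0.539), np.float64(0.13), np.float64(0.197)), (267, np.float64(0.54), np.float64(0.13), np.float64(0.2)), (270, np.float64(0.539), np.float64(0.13), np.float64(0.201)), (273, np.float64(0.539), np.float64(0.129), np.float64(0.204))]
[-24.5 452.4  -2.2] [-0.09  0.32 -0.27  1.92  0.11  0.92 -1.98]
```

```bash
python3 -m creep '0 0 -0.18 -3 50 0 1; 0 0 -0.36 -6 100 0 1; 0 0 -0.54 -9 150 0 1; 0 0 -0.72 -12 200 0 1; 0 0 -0.9 -15 250 0 1; 0 0 -1.08 -18 300 0 1; 0 0 -1.26 -21 350 0 1; 0 0 -1.42 -24 400 0 1; 0 0 -1.571 -24.5 452 0 1; 0 0 -1.571 -24.5 452 0 1' && python3 -m creep '0 0 0 0 0 0 1; 0 0 0 0 0 0 1; 0 0 0 0 0 0 1' && python3 - <<'E'
from h import *
o=obs();print(R.from_rotvec(o['orientation']).as_matrix().round(3),o['joints'].round(2))
print('to cap',totool([.5026,-.3484,.185]).round(1))
im,d,P=snap('wrist')
k=(P[...,2]>.029)&(P[...,2]<.036)&(np.hypot(P[...,0]-.503,P[...,1]+.348)<.03)
Q=P[k];print(len(Q),cv2.minEnclosingCircle(Q[:,:2].astype(np.float32)))
E
```

```text
clock: 8.45
tcp_pos: [0.5011, -0.353, 0.1814]
orientation: [-2.227, -2.212, 0.004]
contact_force: [0.3, 0.5, -1.3]
grip_width: 0.0851
gripper_force: 0.0
clock: 8.82
tcp_pos: [0.5041, -0.3464, 0.1837]
orientation: [-2.219, -2.223, -0.0]
contact_force: [0.3, -0.2, -0.2]
grip_width: 0.0854
gripper_force: 0.0
[[-0.002  1.    -0.   ]
 [ 1.     0.002  0.   ]
 [ 0.    -0.    -1.   ]] [ 0.78  0.45 -0.37  1.74  0.19  0.99  0.34]
to cap [-2.  -1.5 -1.3]
1511 ((0.5024977922439575, -0.3483179807662964), 0.02005181461572647)
```

```bash
python3 -m creep '0 0 0 -2 -1.5 50 1; 0 0 0 -2 -1.5 100 1; 0 0 0 -2 -1.5 140 1; 0 0 0 -2 -1.5 165 1; 0 0 0 -2 -1.5 175 1; 0 0 0 -2 -1.5 179 1; 0 0 0 -2 -1.5 179 1' 60 && python3 -m creep '0 0 0 0 0 0 -0.2; 0 0 0 0 0 0 -0.4; 0 0 0 0 0 0 -0.4; 0 0 0 0 0 0 -0.4; 0 0 0 0 0 0 -0.4'
```

```text
clock: 9.75
tcp_pos: [0.5028, -0.3501, 0.0057]
orientation: [2.221, 2.22, 0.0]
contact_force: [-0.0, -0.3, 0.6]
grip_width: 0.0854
gripper_force: 0.0
clock: 10.38
tcp_pos: [0.5028, -0.3502, 0.0056]
orientation: [2.221, 2.22, 0.0]
contact_force: [-0.2, 1.4, 6.3]
grip_width: 0.0388
gripper_force: 60.7
```

```bash
python3 -m creep '0 0 0 0 0 -40 -0.4; 0 0 0 0 0 -90 -0.4; 0 0 0 0 0 -140 -0.4; 0 0 0 45 3 -150 -0.4; 0 0 0 100 6 -150 -0.4; 0 0 0 155 9 -150 -0.4; 0 0 0 210 12 -150 -0.4; 0 0 0 265 14 -150 -0.4; 0 0 0 320 16 -150 -0.4; 0 0 0 360 18 -150 -0.4' && python3 -m creep '0 0 0 50 3 0 -0.4; 0 0 0 100 5 0 -0.4; 0 0 0 150 8 0 -0.4; 0 0 0 190 10 0 -0.4; 0 0 0 214 10 0 -0.4; 0 0 0 214 10 0 -0.4; 0 0 0 214 10 0 -0.4' && python3 - <<'E'
from h import *
o=obs();print(R.from_rotvec(o['orientation']).as_matrix().round(3),o['joints'].round(2),o['tcp_pos'])
im,d,P=snap('wrist','w4.png')
k=(P[...,2]>.12)&(P[...,2]<.22)&(np.hypot(P[...,0]-.53,P[...,1]-.226)<.04)
hsv=cv2.cvtColor(im,cv2.COLOR_RGB2HSV)
g=k&(hsv[...,0]>45)&(hsv[...,0]<85)&(hsv[...,1]>100);w=k&(hsv[...,1]<50)&(hsv[...,2]>140)
for q in(g,w):
  if q.sum()>5: Q=P[q];print(len(Q),Q.min(0).round(4),Q.max(0).round(4),np.median(Q,0).round(4))
E
```

```text
clock: 11.62
tcp_pos: [0.5199, 0.0129, 0.1549]
orientation: [-2.219, -2.224, -0.001]
contact_force: [1.2, -0.4, -0.0]
grip_width: 0.0388
gripper_force: 60.4
clock: 12.5
tcp_pos: [0.5302, 0.2227, 0.1545]
orientation: [2.222, 2.22, -0.002]
contact_force: [-0.1, 0.4, -1.1]
grip_width: 0.0389
gripper_force: 60.4
[[ 0.001  1.    -0.001]
 [ 1.    -0.001 -0.001]
 [-0.001 -0.001 -1.   ]] [-0.1   0.45 -0.53  1.84  0.28  0.92 -0.75] [0.5302269  0.22273873 0.15446577]
6658 [0.5112 0.2041 0.1497] [0.5501 0.2444 0.1852] [0.5302 0.2359 0.1805]
2363 [0.5189 0.2118 0.1798] [0.542  0.236  0.1832] [0.5305 0.2242 0.1815]
```

View pics/w4.png

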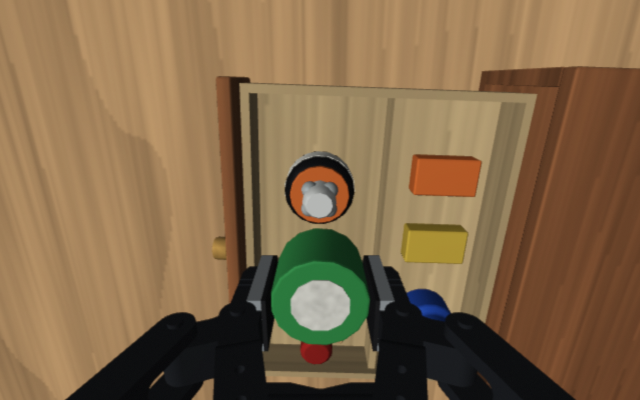

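The cap is held upright at (320,305) and the pot neck is clear in view at (320,200). I'll measure both in this same frame to get the remaining offset.

```bash
python3 - <<'E'
from h import *
im,d,P=snap('wrist')
def m(n,u0,u1,v0,v1,a,b):
    Q=P[v0:v1,u0:u1].reshape(-1,3);Q=Q[(Q[:,2]>a)&(Q[:,2]<b)]
    print(n,len(Q),np.round(cv2.minEnclosingCircle(Q[:,:2].astype(np.float32))[0],4),np.median(Q,0).round(4),np.ptp(Q,axis=0).round(4))
m('neck',300,340,175,225,.072,.078)
m('seal',280,360,150,225,.050,.056)
m('captop',270,372,250,345,.1785,.186)
print(obs()['tcp_pos'])
E
```

```text
neck 623 [0.5302 0.2274] [0.53   0.2282 0.0741] [0.0199 0.0205 0.0043]
seal 1400 [0.53   0.2274] [0.5307 0.2341 0.0532] [0.0429 0.0435 0.0058]
captop 7026 [0.5309 0.2238] [0.5307 0.2257 0.1812] [0.0395 0.0401 0.0073]
[0.5304908  0.22234823 0.15461559]
```

```bash
python3 -m creep '0 0 0 2.8 0 0 -0.4; 0 0 0 2.8 0 30 -0.4; 0 0 0 2.8 0 55 -0.4; 0 0 0 2.8 0 68 -0.4; 0 0 0 2.8 0 74 -0.4; 0 0 0 2.8 0 78 -0.4; 0 0 0 2.8 0 80 -0.4; 0 0 0 2.8 0 80 -0.4; 0 0 0 2.8 0 80 -0.4' 80 && python3 - <<'E'
from h import *
im,d,P=snap('wrist')
Q=P[250:345,270:372].reshape(-1,3);print(np.nanmedian(Q,0),obs()['tcp_pos'],obs()['contact_force'],obs()['moment'])
E
```

```text
clock: 13.72
tcp_pos: [0.5305, 0.2271, 0.0752]
orientation: [2.221, 2.221, 0.001]
contact_force: [0.6, -1.3, -0.6]
grip_width: 0.0378
gripper_force: 82.8
[0.53109922 0.23150909 0.10149716] [0.53045413 0.22708498 0.07513444] [ 0.77785503 -0.4187595  -0.82556431] [3.24782134e-02 8.08628338e-05 2.41673420e-02]
```

```bash
python3 -m creep '0 0 0 -1.3 0 0 -0.4; 0 0 0 -1.3 0 0 -0.4; 0 0 0 -1.3 0 2 -0.4; 0 0 0 -1.3 0 3 -0.4; 0 0 0 -1.3 0 3 -0.4' && python3 - <<'E'
from h import *
im,d,P=snap('wrist','w5.png')
k=(P[...,2]>.092)&(P[...,2]<.107)&(np.hypot(P[...,0]-.53,P[...,1]-.227)<.03)
k[:, :265]=0;k[:,375:]=0
Q=P[k];print(np.round(cv2.minEnclosingCircle(Q[:,:2].astype(np.float32))[0],4),len(Q),obs()['tcp_pos'],obs()['contact_force'])
E
```

```text
clock: 14.4
tcp_pos: [0.5301, 0.2257, 0.0716]
orientation: [-2.221, -2.221, 0.0]
contact_force: [0.0, 0.5, -0.2]
grip_width: 0.0383
gripper_force: 82.8
[0.5301 0.2287] 7804 [0.53017005 0.22569419 0.07170814] [-0.28309888 -1.12213916  0.03102518]
```

View pics/w5.png

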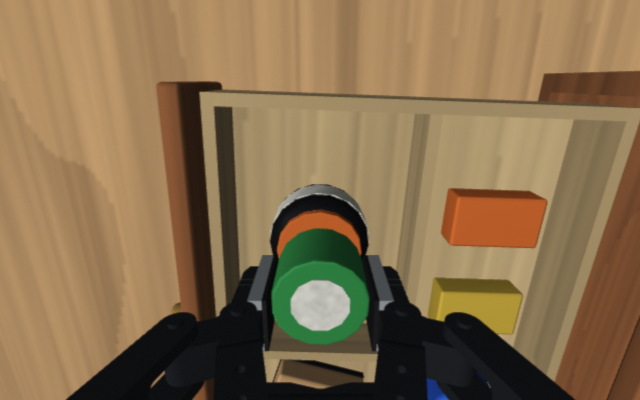

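The cap is centred over the neck at (320,305), with the ring visible just behind it and no side force. I'll press in steps.

```bash
python3 -m creep '0 0 0 0 0 1.5 -0.4; 0 0 0 0 0 3 -0.4; 0 0 0 0 0 4.5 -0.4; 0 0 0 0 0 4.5 -0.4' && python3 -m creep '0 0 0 0 0 1.5 -0.4; 0 0 0 0 0 3 -0.4;0 0 0 0 0 4.5 -0.4;0 0 0 0 0 4.5 -0.4'
```

```text
clock: 14.95
tcp_pos: [0.5301, 0.226, 0.068]
orientation: [2.221, 2.222, 0.0]
contact_force: [-3.3, -0.3, 7.7]
grip_width: 0.0385
gripper_force: 84.0
clock: 15.45
tcp_pos: [0.5295, 0.2255, 0.0616]
orientation: [-2.221, -2.221, 0.002]
contact_force: [0.0, 1.0, -9.4]
grip_width: 0.0384
gripper_force: 82.1
```

Force rose to 7.7 N and then dropped, so the click has happened. I'll press on to the ring.

```bash
python3 -m creep '0 0 0 0 0 1.5 -0.4; 0 0 0 0 0 3 -0.4; 0 0 0 0 0 4 -0.4; 0 0 0 0 0 4 -0.4; 0 0 0 0 0 4 -0.4' && python3 -m creep '0 0 0 0 0 1 -0.4; 0 0 0 0 0 2 -0.4; 0 0 0 0 0 2 -0.4; 0 0 0 0 0 2 -0.4'
```

```text
clock: 16.08
tcp_pos: [0.5307, 0.2256, 0.059]
orientation: [2.221, 2.221, 0.001]
contact_force: [-1.0, 0.8, -1.5]
grip_width: 0.0385
gripper_force: 82.7
clock: 16.58
tcp_pos: [0.5307, 0.2258, 0.0573]
orientation: [2.221, 2.221, 0.001]
contact_force: [-0.2, -0.8, 5.4]
grip_width: 0.0384
gripper_force: 83.4
```

```bash
python3 -m creep '0 0 0 0 0 1 -0.4; 0 0 0 0 0 1.3 -0.4; 0 0 0 0 0 1.3 -0.4; 0 0 0 0 0 1.3 -0.4'
```

```text
clock: 17.08
tcp_pos: [0.5308, 0.2257, 0.0563]
orientation: [2.221, 2.221, 0.001]
contact_force: [-1.1, -1.6, 8.7]
grip_width: 0.0381
gripper_force: 83.8
```

```bash
python3 -m creep '0 0 0 0 0 0.4 -0.4; 0 0 0 0 0 0.4 -0.4; 0 0 0 0 0 0.4 -0.4; 0 0 0 0 0 0.4 -0.4' && python3 - <<'E'
from h import *
im,d,P=snap('wrist')
hsv=cv2.cvtColor(im,cv2.COLOR_RGB2HSV)
w=np.zeros((400,640),bool);w[270:340,280:360]=1
w&=(hsv[...,1]<60)&(hsv[...,2]>130);print('disc',np.median(P[w],0).round(4),w.sum())
im,d,P=snap('scene','s2.png')
im,d,P=snap('top')
red=(hsv:=cv2.cvtColor(im,cv2.COLOR_RGB2HSV))[...,1]>140
red&=((hsv[...,0]<8)|(hsv[...,0]>172))&(np.hypot(P[...,0]-.528,P[...,1]-.104)<.04)
print('stamp',red.sum(),np.median(P[red],0).round(4) if red.any() else '')
E
```

```text
clock: 17.58
tcp_pos: [0.5308, 0.2257, 0.056]
orientation: [2.221, 2.221, 0.001]
contact_force: [-2.0, -2.1, 10.2]
grip_width: 0.0382
gripper_force: 84.0
disc [nan nan nan] 2422
stamp 40 [0.5267 0.1012 0.0775]
```

View pics/s2.png

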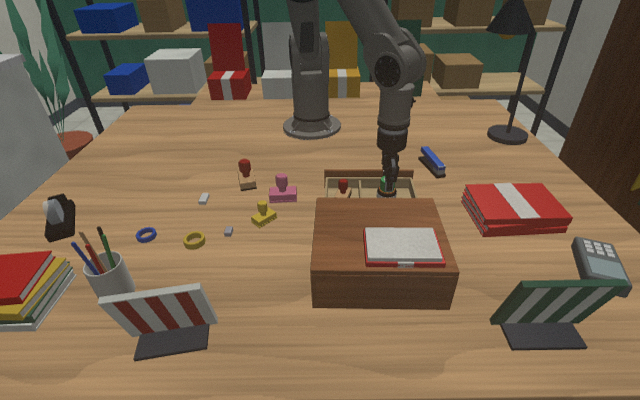

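The scene view shows the stamp standing in its bay at (343,187), the gripper pressing the cap on the pot at (388,183), and the bystanders where they were. The push reads 10 N, so I'm handing in.

```bash
python3 -c "
from bench import r
print(r.hand_in())"
```

```text
the job is handed in; nothing more can be done
None
```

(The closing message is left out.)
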